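Fit the front wheel into a bench rover

TASK

Fit the front wheel to the rover standing on the bench: swing its hinged wheel guard up and over until it stays open by itself, then take the wheel with its axle from the wooden rest and lower it gently into the two slanted slots until both axle ends sit fully home and even, with the wheel midway between the side plates. Do not let go before it is home; then release it, leave the guard standing open, and do not disturb the other things on the bench.

Things in the scene. Friction and masses are not known exactly. Their poses are not given: they have to be found in the camera images.
- rover: Rover fixed on a black bench stand, 68 mm rear wheels on, front wheel missing. Front = own -x, y left, z up; origin on the table under the front axle's seat. Two aluminium side plates, 6 mm thick, inner faces at y = +62 and -62 mm, reach 37 mm forward of the seat; each has an open slot. Behind the wheel's place the grey electronics box begins 50 mm behind the seat (z 45 to 140 mm).
- seat (a point): Midway between the two slots, where the axle's centre lies when fully home, 114 mm above the table; axes as the rover's. Slots 13 mm wide, slanting 45 degrees: from here up and forward (-x, +z), so the axle goes in back and down. Measured along the slot from here the front wall ends 27 mm up, the rear wall 37 mm up, flared lips 36 and 47 mm up.
- guard (a joint): Angle (rad) of the black hinged wheel guard. 0 closed, as at the start: slopes 30 degrees down and forward, barring the wheel's place. Grows as its front edge swings up and back; 2.09 upright (balance), 2.356 open stop. Swings freely (0.1 kg, little friction). Standing open it obstructs a tool coming straight down on the seat: come from the front, tool leaning about 40 degrees.
- guard_hinge (a point): Fixed point on the rover at the middle of the guard's hinge line (along the rover's y), 4 mm forward of the seat point and 181 mm above the table; axes as the rover's. Two steel arms 6 mm thick at y = +31 and -31 mm hold it from behind. The guard plate is 50 mm wide, 4 mm thick, to 57 mm from the hinge, then a tongue 16 mm wide.
- guard_handle (a point): Centre of the black round cross bar at the guard's free end: 12 mm in diameter, 34 mm long along the hinge direction, 95 mm from the hinge line, 134 mm above the table when closed, 273 mm when open. It can be pinched by its two ends (34 mm) and then turns between the pads as the guard swings.
- wheel: Front wheel on its axle, loose, 0.2 to 0.4 kg: black tyre 68 mm in diameter, 34 mm wide, flat sides with aluminium hub, fixed on a steel axle 10 mm in diameter, 160 mm long, standing out 63 mm each side; both ways round alike. Origin at the wheel's centre, y along the axle. Grip the flat sides above the axle, finger tips over 5 mm from the axle's centre line.
- rest: Pale wooden axle rest, fixed, 90 x 150 mm. The wheel starts on it, axle level, centre 55 mm above the table. Two uprights at y = +65 and -65 mm (8 mm thick, 50 mm long, 64 mm high) with notches 14 mm wide and 14 mm deep, open upward. Origin at the middle of its underside, y along the axle.
- battery: Yellow battery pack 95 x 36 x 30 mm, bystander, leave alone. Origin at the centre of its underside.
- multimeter: Grey multimeter lying flat, 150 x 75 x 38 mm, bystander, leave alone. Origin at the centre of its underside.
- spare_wheel: Wheel without an axle lying flat, 68 mm in diameter, 30 mm high, bystander, leave alone. Origin at the centre of its underside.
- screwdriver: Screwdriver 170 mm long lying flat, bystander, leave alone.
- transmitter: Black radio transmitter with two sticks, 110 x 180 mm, 67 mm high, bystander, leave alone. Origin at the centre of its underside.
- drone: Small four-rotor drone, about 200 mm across and 60 mm high, bystander, leave alone. Origin below its centre.
- screw_tray: Grey divided tray 100 x 140 x 28 mm, bystander, leave alone. Origin at the centre of its underside.
Things that resemble listed ones, but are neither listed nor needed, are in the scene too. What is shaped like the wheel but yellow is not meant.

How it is judged:
By the outcome, as a careful person would: the job done as asked, in the order asked, and still so for the second after the job is handed in, with the robot touching nothing.
It also fails if it takes over 62 s, if anything falls off the work surface, if the arm or the gripper's body presses on something with over 40 N, if the wrist force passes 120 N, or if a joint passes its speed limit or range.

ROBOT

A 6-joint arm with a two-finger parallel gripper is mounted at the origin on the work surface. World frame = base frame: x ahead of the robot, y to its left, z up, the work surface at z = 0. Lengths are in m, angles in rad, forces in N, time in s.
With the tool pointing down it reaches from about 0.325 to 0.775 m from the base axis. Payload 5.5 kg.
Tool frame: the origin (TCP) lies between the finger pads; the fingertips stand 25 mm ahead of it and the grasp point (between the pads) lies 6 mm ahead of it; z points along the fingers, y is the line along which they close (so a half turn about z gives the same grasp; the last joint's range is limited). The gripper opens to 85 mm and grips with 20 to 120 N. Pads are 22 mm wide; open, the fingers measure 114 mm over their backs; the gripper's body (76 mm by 85 mm) begins 54 mm behind the grasp point. The pads swing forward as they close: fully open they stand 13 mm farther back than shut.
Start: joints at [1.25, 0.091, 1.231, -0, 1.82, -0.057], TCP at [0.156, 0.579, 0.256] pointing down, gripper open.
Joint ranges: [-2.87, 2.87], [-0.86, 2.18], [0.17, 2.46], [-1.51, 4.65], [0.06, 2.69], [-2.65, 2.65]. Speed limits (rad/s): [2.57, 2.57, 3.01, 3.14, 3.14, 3.14].

INTERFACE

Orientations are given as a unit quaternion [w, x, y, z].
In Python, from cell import robot gives the robot as it stands.
- The arm moves only by the shell command python3 -m pendant 'ROWS' [OPENING]. ROWS is JSON, a list of rows, each a list of 4 numbers: the shift along the world's x, y, z in units of 0.04 m (1.0 is 0.04 m), then the turn about the world's z in units of 0.08 rad (1.0 is 0.08 rad). A call has 1 to 12 rows; each row shifts and turns the commanded pose from where the row before left it; what a row does not reach is not made up. A row lasts 1/12 s, in which the tool goes at most 41.7 mm and 7.16 degrees, less where a joint would pass 70% of its speed; a pose out of reach is approached as far as the arm can. A call with a number of a shift or a turn outside -1 to 1 is refused whole. A call with a gripper value outside its range is refused whole. OPENING is the closure, from -1 (fully open) to 1 (shut), set as the call begins (- or left out, the last holds). The fingers move at their own pace and stop on an object; the grip force is fixed at half the most. Time passes only in rows, so rows that do not move let the fingers close. It gives the time, the measured TCP pose, the force, the opening and the grip force at its end, in the units of the state.
- robot.read_state(): the state, without advancing time (a new reading comes with each control period).
- robot.capture(name): name is "scene" or "top" or "wrist"; returns a dict with "frame" (480x640x3 uint8, red, green, blue), "range_z" (480x640 float32, m along the optical axis (not along the pixel's ray), 0 where there is no reading), "intrinsics" (3x3 intrinsics, pixels), "eye" and "rotation" of the camera in the world; the wrist camera has in their place "tool_from_camera" (4x4, takes a point from camera to tool coordinates, whose origin is the TCP and whose axes are the flange's). Camera axes: x right, y down, z forward; pixel columns grow to the right and rows downward; lengths in m; the calibration is good to about 2 mm. A picture is of the moment at which its call begins: read the wrist's pose just before it.
- robot.job_done(): hands the job in; it is judged then, once.
Trained networks look in the newest picture that a camera, given by its name, has taken for a name from the list of things; names that differ only in an ending like _2 or _b are one class to them, and where a whole thing is asked for, a point or a joint stands for the part that bears it (a point fixed in the world has none). Each returns a list of dicts, best first, with "confidence" (0 to 1); they miss things now and then, are a little off and sometimes report something else, mostly with a low value. They report only what shows in the picture. A call takes as long as a camera call. They do not tell look-alikes from the thing itself.
- robot.cut_out(camera, query): "region" (480x640 bool, what is visible of it) and "location" ([column, row] as shares, 0 to 1, of the picture: columns of its width, rows of its height, amid what is visible of it).
- robot.mark_of(camera, query): "location" ([column, row] as shares, 0 to 1, of the picture: columns of its width, rows of its height: a listed point, or the origin of a listed thing).
The state is a dict: "time_s": time; "joint_positions": joint angles; "qvel": joint speeds; "joint_efforts": joint torques, N m; "eef_pos": TCP position; "tcp_rot": TCP orientation; "force": force on the tool from outside, world axes, zero at the start; "wrist_torque": the same for the moment, N m; "gripper_width": finger opening in m; "finger_force": force on a finger pad.
Only numpy, scipy, OpenCV 4.12 (cv2) and the standard library are available. Lean on these libraries where they do the work, as an engineer would, in place of code of your own. Each camera call takes 0.05 s, during which the arm holds its last target. There are 200 camera calls.

## Working session

There is one attempt and no reset: what is moved stays moved. The work goes in short steps, Python scripts to look and compute and a shell command to move; the robot and the scene stay as the last step left them, time stands still between calls to the robot, and variables do not carry over. Pictures are saved under pics/ and viewed, at most 10 in all, crops included, and the job is handed in when it is done.

```bash
ls; mkdir -p pics; python3 -m pendant --help | head -30; cat > h.py <<'E'
from cell import robot
import numpy as np, cv2
def cap(n): return robot.capture(n)
def world(c,loc,z=None,pose=None):
    u,v=loc[0]*640,loc[1]*480
    K=c['intrinsics']; d=np.linalg.inv(K)@[u,v,1]
    if 'eye' in c: R,e=np.array(c['rotation']),np.array(c['eye'])
    else:
        from scipy.spatial.transform import Rotation as Ro
        s=pose; q=s['tcp_rot']; Rt=Ro.from_quat([q[1],q[2],q[3],q[0]]).as_matrix()
        T=np.array(c['tool_from_camera']); R=Rt@T[:3,:3]; e=Rt@T[:3,3]+s['eef_pos']
    if z is None:
        k=c['range_z'][int(v),int(u)]; return e+R@(d*k)
    w=R@d; return e+w*(z-e[2])/w[2]
E
python3 - <<'E'
from h import *
s=robot.read_state(); print({k:np.round(v,3) for k,v in s.items()})
for n in ('scene','top'):
    c=cap(n); cv2.imwrite(f'pics/{n}0.png',c['frame'][:,:,::-1]); print(n,c['eye'],np.round(c['rotation'],2).tolist())
    for q in ['rover','seat','guard','guard_hinge','guard_handle','wheel','rest','spare_wheel']:
        for f in robot.mark_of(n,q)[:3]:
            l=f['location'];print(q,round(f['confidence'],2),np.round(np.array(l)*[640,480]),np.round(world(c,l),3))
E
```

```text
pics
{'time_s': np.float64(0.0), 'joint_positions': array([ 1.25 ,  0.092,  1.232,  0.   ,  1.82 , -0.057]), 'qvel': array([ 0.001, -0.   , -0.001,  0.001, -0.   , -0.   ]), 'joint_efforts': array([-0.0000e+00, -4.5873e+01, -4.1802e+01, -0.0000e+00,  1.2000e-02,
        0.0000e+00]), 'eef_pos': array([0.156, 0.579, 0.255]), 'tcp_rot': array([-0.   ,  0.132,  0.991, -0.001]), 'force': array([-0.079, -0.208,  0.438]), 'wrist_torque': array([ 0.033, -0.002, -0.024]), 'finger_force': np.float64(0.0), 'gripper_width': np.float64(0.085)}
scene [ 1.15769163 -1.09347083  0.90742236] [-0.47, 0.85, 0.22, -0.12]invalid input: not JSON, or not a number
Traceback (most recent call last):
  File "h.py", line 13, in world
    k=c['range_z'][int(v),int(u)]; return e+R@(d*k)
                                            ~^^~~~~
ValueError: matmul: Input operand 1 has a mismatch in its core dimension 0, with gufunc signature (n?,k),(k,m?)->(n?,m?) (size 3 is different from 4)
```

```bash
python3 - <<'E'
t=open('h.py').read()
t=t.replace("import numpy as np, cv2","import numpy as np, cv2\nfrom scipy.spatial.transform import Rotation as Ro\ndef M(q): return Ro.from_quat([q[1],q[2],q[3],q[0]]).as_matrix()")
t=t.replace("np.array(c['rotation']),","M(c['rotation']),").replace("        from scipy.spatial.transform import Rotation as Ro\n","").replace("q=s['tcp_rot']; Rt=Ro.from_quat([q[1],q[2],q[3],q[0]]).as_matrix()","Rt=M(s['tcp_rot'])")
open('h.py','w').write(t)
E
python3 - <<'E'
from h import *
for n in ('scene','top'):
    c=cap(n); cv2.imwrite(f'pics/{n}0.png',c['frame'][:,:,::-1]); print(n,c['eye'],np.round(c['rotation'],2).tolist())
    for q in ['rover','seat','guard','guard_hinge','guard_handle','wheel','rest','spare_wheel']:
        for f in robot.mark_of(n,q)[:3]:
            l=f['location'];print(q,round(f['confidence'],2),np.round(np.array(l)*[640,480]),np.round(world(c,l),3))
E
```

```text
scene [ 1.15769163 -1.09347083  0.90742236] [-0.47, 0.85, 0.22, -0.12]
rover 0.88 [368. 264.] [0.641 0.101 0.053]
seat 0.78 [372. 234.] [0.594 0.228 0.075]
seat 0.24 [300. 269.] [0.465 0.015 0.029]Traceback (most recent call last):
  File "<stdin>", line 5, in <module>
ValueError: it knows: battery, drone, guard_handle, guard_hinge, multimeter, rest, rover, screw_tray, screwdriver, seat, spare_wheel, transmitter, wheel
```

View pics/scene0.png

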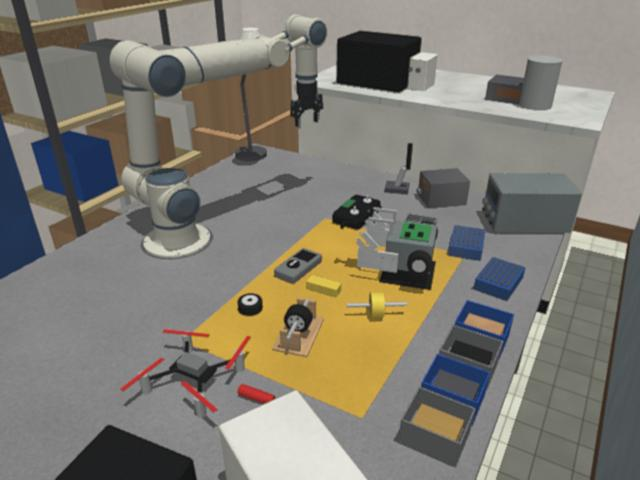

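The scene view shows the rover near (400,250), the wooden rest with the black wheel at (298,322), the yellow look-alike wheel at (377,305), and the axle-less spare at (250,303).

```bash
python3 - <<'E'
from h import *
for n in ('scene','top'):
    c=cap(n); cv2.imwrite(f'pics/{n}0.png',c['frame'][:,:,::-1]); print(n,c['eye'],np.round(c['rotation'],2).tolist())
    for q,z in dict(rover=0,seat=.114,guard_hinge=.181,guard_handle=.134,wheel=.055,rest=0,spare_wheel=0).items():
        for f in robot.mark_of(n,q)[:3]:
            l=f['location'];print(q,round(f['confidence'],2),np.round(np.array(l)*[640,480]),np.round(world(c,l,z),3),np.round(world(c,l),3))
E
```

```text
scene [ 1.15769163 -1.09347083  0.90742236] [-0.47, 0.85, 0.22, -0.12]
rover 0.81 [371. 264.] [0.616 0.18  0.   ] [0.647 0.105 0.053]
seat 0.6 [370. 235.] [0.615 0.159 0.114] [0.589 0.219 0.076]
guard_hinge 0.62 [366. 214.] [0.601 0.156 0.181] [0.592 0.177 0.169]
guard_handle 0.53 [343. 225.] [0.537 0.143 0.134] [0.538 0.14  0.136]
wheel 0.87 [377. 301.] [ 0.736 -0.048  0.055] [ 0.74  -0.058  0.063]
rest 0.73 [299. 334.] [ 0.594 -0.204 -0.   ] [ 0.632 -0.264  0.061]
spare_wheel 0.83 [250. 310.] [ 0.427 -0.187  0.   ] [ 0.443 -0.206  0.019]
top [ 0.34584918 -0.00682804  1.743166  ] [0.05, -0.7, 0.71, -0.05]
rover 0.81 [254. 225.] [0.62 0.17 0.  ] [0.593 0.152 0.172]
seat 0.89 [254. 220.] [0.616 0.159 0.114] [0.605 0.153 0.176]
seat 0.42 [365. 293.] [ 0.41  -0.154  0.114] [ 0.413 -0.162  0.031]
guard_hinge 0.56 [248. 214.] [0.622 0.17  0.181] [0.654 0.19  0.004]
guard_handle 0.79 [258. 247.] [0.537 0.146 0.134] [0.537 0.146 0.136]
wheel 0.89 [380. 229.] [ 0.599 -0.206  0.055] [ 0.593 -0.201  0.097]
wheel 0.23 [249. 218.] [0.633 0.18  0.055] [0.611 0.166 0.183]
rest 0.79 [378. 234.] [ 0.592 -0.205  0.   ] [ 0.579 -0.195  0.089]
spare_wheel 0.73 [369. 288.] [ 0.427 -0.177  0.   ] [ 0.426 -0.174  0.029]
```

View pics/top0.png

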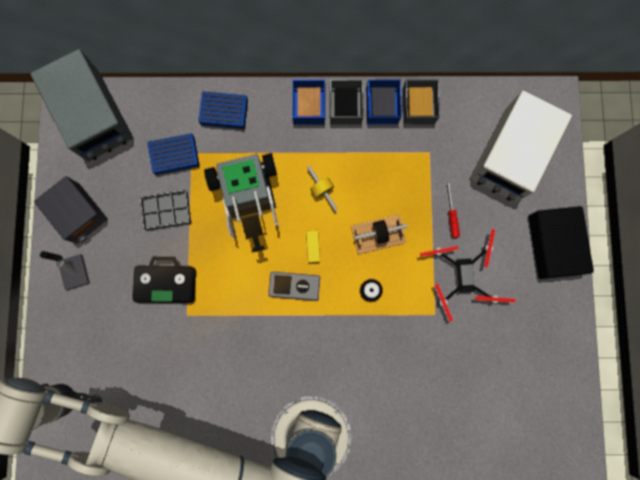

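Top view: rover at (242,195) with its guard handle at about (259,248) pointing toward the robot; black wheel on the rest at (380,233); yellow decoy at (321,187). Candidates for the wheel are black-on-wood (380,233), yellow (321,187) and axle-less spare (372,290). Only (380,233) is black with an axle on the wooden rest. Setting out to the handle first.

```bash
python3 -m pendant '[[0.66,-0.75,0.1,0.5],[0.66,-0.75,0.1,0.5],[0.66,-0.75,0.1,0.5],[0.66,-0.75,0.1,0.5],[0.66,-0.75,0.1,0.5],[0.66,-0.75,0.1,0.5],[0.66,-0.75,0.1,0.5],[0.66,-0.75,0.1,0.5],[0.66,-0.75,0.1,0.5],[0.66,-0.75,0.1,0.5],[0.66,-0.75,0,0.5],[0.66,-0.75,0,0.5]]' -1
cat > look.py <<'E'
from h import *
import sys
def look(name,qs,pic=None):
    s=robot.read_state(); c=cap(name)
    if pic: cv2.imwrite(f'pics/{pic}.png',c['frame'][:,:,::-1])
    R=M(s['tcp_rot']); print('tcp',np.round(s['eef_pos'],4),'z',np.round(R[:,2],3),'yang',round(float(np.arctan2(R[1,1],R[0,1])),3),'q',np.round(s['joint_positions'],2),'w',s['gripper_width'])
    for q,z in qs.items():
        for f in robot.mark_of(name,q)[:2]:
            l=f['location'];print(q,round(f['confidence'],2),np.round(np.array(l)*[640,480]),np.round(world(c,l,z,s),4),np.round(world(c,l,None,s),3))
    return s,c
E
python3 - <<'E'
from look import *
look('wrist',dict(seat=.114,guard_hinge=.181,guard_handle=.134,rover=0),'w1')
E
```

```text
time_s: 2.05
eef_pos: [0.4743, 0.2175, 0.297]
tcp_rot: [0.001, -0.109, 0.994, 0.0]
force: [0.6, 0.8, 0.1]
gripper_width: 0.0855
finger_force: 0.0
tcp [0.4743 0.2175 0.297 ] z [ 0.001  0.001 -1.   ] yang 1.789 q [ 0.36 -0.11  1.36  0.    1.89 -1.42] w 0.08552254342802665
guard_hinge 0.61 [197. 419.] [0.612  0.1662 0.181 ] [0.609 0.167 0.184]
guard_handle 0.73 [199. 280.] [0.5314 0.145  0.134 ] [0.53  0.146 0.138]
guard_handle 0.54 [ 81. 214.] [0.4998 0.0593 0.134 ] [0.542 0.006 0.028]
```

View pics/w1.png

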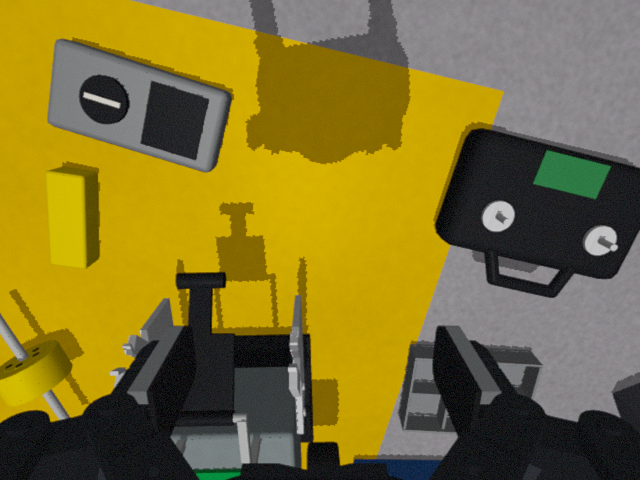

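The wrist view shows the guard's cross bar at (201,280), ends at 177 and 226, parallel to the finger closing line, so the rover's yaw is ≈0.218 rad. The side plates run at columns ~165 and ~297.

```bash
python3 -m pendant '[[0.47,-0.6,0,0],[0.47,-0.6,0,0],[0.48,-0.6,0,0],[0,0,-0.8,0],[0,0,-0.8,0],[0,0,-0.8,0],[0,0,-0.8,0],[0,0,-0.5,0],[0,0,-0.27,0],[0,0,0,0]]' -1
python3 - <<'E'
from look import *
s,c=look('wrist',dict(guard_handle=.134),None)
for f in robot.cut_out('wrist','guard_handle')[:1]:
    v,u=np.nonzero(f['region']); P=np.array([world(c,((a+.5)/640,(b+.5)/480),None,s) for a,b in zip(u[::5],v[::5])])
    d=P[(P[:,2]>.12)&(P[:,2]<.15)]; print(len(P),len(d),d.mean(0),d.min(0),d.max(0))
ph=np.radians(np.linspace(-30,104,13)); x=-95*np.cos(ph);z=95*np.sin(ph)
dx=np.diff(x)/40;dz=np.diff(z)/40
for a,b in zip(dx,dz): print(round(a*.976,2),round(a*.216,2),round(b,2))
E
```

```text
time_s: 3.13
eef_pos: [0.5282, 0.1485, 0.1346]
tcp_rot: [-0.002, -0.109, 0.994, -0.0]
force: [-0.1, -0.3, -0.0]
gripper_width: 0.0853
finger_force: 0.0
tcp [0.5282 0.1485 0.1346] z [-0.005 -0.001 -1.   ] yang 1.789 q [ 0.21 -0.03  1.57  0.    1.61 -1.58] w 0.08531404992854541
guard_handle 0.61 [301. 379.] [0.5313 0.145  0.134 ] [0.529 0.145 0.137]
1483 1479 [0.53686129 0.14754083 0.13903798] [0.52250657 0.12830977 0.12844026] [0.55492364 0.16263388 0.14894233]
-0.19 -0.04 0.42
-0.1 -0.02 0.45
-0.02 -0.0 0.46
0.07 0.02 0.46
0.16 0.03 0.43
0.24 0.05 0.39
0.31 0.07 0.34
0.36 0.08 0.27
0.41 0.09 0.2
0.44 0.1 0.11
0.45 0.1 0.02
0.45 0.1 -0.07
```

```bash
python3 -m pendant '[[0.07,-0.08,0.05,0],[0,0,0,0]]' -1; python3 -m pendant '[[0,0,0,0],[0,0,0,0],[0,0,0,0],[0,0,0,0],[0,0,0,0],[0,0,0,0],[0,0,0,0],[0,0,0,0]]' 1
```

```text
time_s: 3.45
eef_pos: [0.5342, 0.144, 0.1421]
tcp_rot: [0.002, -0.108, 0.994, 0.0]
force: [0.1, -0.4, 0.2]
gripper_width: 0.0852
finger_force: 0.0
time_s: 4.12
eef_pos: [0.5325, 0.1458, 0.1401]
tcp_rot: [0.0, -0.108, 0.994, 0.002]
force: [-2.3, 5.8, 3.0]
gripper_width: 0.0323
finger_force: 59.3
```

```bash
python3 -m pendant '[[-0.19,-0.04,0.42,0],[-0.1,-0.02,0.45,0],[-0.02,0,0.46,0],[0.07,0.02,0.46,0],[0.16,0.03,0.43,0],[0.24,0.05,0.39,0]]'; python3 -m pendant '[[0.31,0.07,0.34,0],[0.36,0.08,0.27,0],[0.41,0.09,0.2,0],[0.44,0.1,0.11,0],[0.45,0.1,0.02,0],[0.43,0.1,-0.07,0],[0,0,0,0],[0,0,0,0]]'
```

```text
time_s: 4.62
eef_pos: [0.5378, 0.1471, 0.2437]
tcp_rot: [-0.002, -0.109, 0.994, 0.001]
force: [-0.7, 6.5, -5.5]
gripper_width: 0.032
finger_force: 59.9
time_s: 5.28
eef_pos: [0.6353, 0.1708, 0.2808]
tcp_rot: [0.001, -0.11, 0.994, 0.003]
force: [-3.9, 10.8, 7.3]
gripper_width: 0.0321
finger_force: 58.6
```

```bash
python3 -m pendant '[[0,0,0,0],[0,0,0,0],[0,0,0,0],[0,0,0,0],[0,0,0,0],[0,0,0.5,0],[0,0,0.9,0],[-0.3,0,0.9,0],[-0.5,0,0.9,0],[-0.6,-0.5,0.6,0],[-0.6,-0.7,0,0],[-0.6,-0.7,0,0]]' -1
python3 - <<'E'
from look import *
s,c=look('scene',dict(guard_handle=.273,guard_hinge=.181))
f=c['frame'][150:310,300:480]; cv2.imwrite('pics/s1.png',cv2.resize(f,None,fx=3,fy=3)[:,:,::-1])
E
```

```text
time_s: 6.28
eef_pos: [0.5303, 0.0908, 0.433]
tcp_rot: [0.002, -0.108, 0.994, -0.0]
force: [0.9, -0.2, -0.2]
gripper_width: 0.0854
finger_force: 0.0
tcp [0.5303 0.0908 0.433 ] z [ 0.005  0.    -1.   ] yang 1.788 q [ 0.11  0.03  0.97 -0.    2.13 -1.68] w 0.08543365678121725
guard_handle 0.61 [381. 184.] [0.6329 0.1786 0.273 ] [0.635 0.175 0.275]
guard_handle 0.19 [372. 236.] [ 0.7298 -0.0938  0.273 ] [0.592 0.228 0.069]
guard_hinge 0.83 [370. 212.] [0.6067 0.1698 0.181 ] [0.584 0.221 0.151]
guard_hinge 0.45 [383. 182.] [0.556  0.3772 0.181 ] [0.636 0.181 0.278]
```

View pics/s1.png

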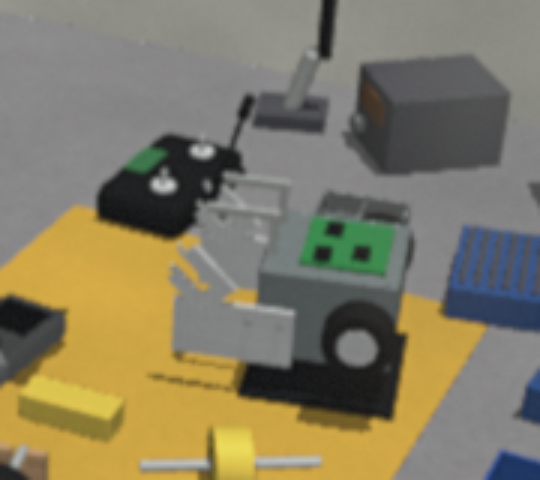

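The enlarged crop shows the guard standing open, black bar up at crop (245,105), with the slots free at (185,265). Next I'll move toward the wheel and check how the tool can be leaned by driving to the edge of reach in free air.

```bash
python3 -m pendant '[[0.2,-0.92,0,0],[0.2,-0.92,0,0],[0.2,-0.92,0,0],[0.2,-0.92,0,0],[0.2,-0.92,0,0],[0.2,-0.92,0,0],[0.2,-0.92,0,0],[0.2,-0.92,0,0]]' -1
python3 - <<'E'
from look import *
s,c=look('wrist',dict(wheel=.055,rest=0),'w2')
E
python3 -m pendant '[[0.95,-0.3,0,0],[0.95,-0.3,0,0],[0.95,-0.3,0,0],[0.95,-0.3,0,0],[0.95,-0.3,0,0],[0.95,-0.3,0,0]]' -1
python3 -c "
from look import *
look('wrist',{})"
```

```text
time_s: 7.1
eef_pos: [0.5962, -0.2048, 0.4298]
tcp_rot: [-0.0, -0.108, 0.994, 0.0]
force: [0.5, 0.2, 0.8]
gripper_width: 0.0852
finger_force: 0.0
tcp [ 0.5962 -0.2048  0.4298] z [-0.001  0.    -1.   ] yang 1.787 q [-0.38  0.31  0.67  0.    2.17 -2.17] w 0.08524769415639044
wheel 0.72 [311. 172.] [ 0.5944 -0.2085  0.055 ] [ 0.589 -0.209  0.087]
wheel 0.71 [414. 292.] [ 0.7178 -0.0459  0.055 ] [ 0.716 -0.047  0.059]
rest 0.58 [316. 164.] [ 0.5923 -0.2035  0.    ] [ 0.58  -0.207  0.086]
time_s: 7.75
eef_pos: [0.7417, -0.2458, 0.3719]
tcp_rot: [0.03, -0.109, 0.994, -0.013]
force: [0.2, 0.7, 0.7]
gripper_width: 0.0855
finger_force: 0.0
tcp [ 0.7417 -0.2458  0.3719] z [ 0.063 -0.02  -0.998] yang 1.788 q [-0.36  0.75  0.17  0.    2.15 -2.15] w 0.08545228179237079
```

View pics/w2.png

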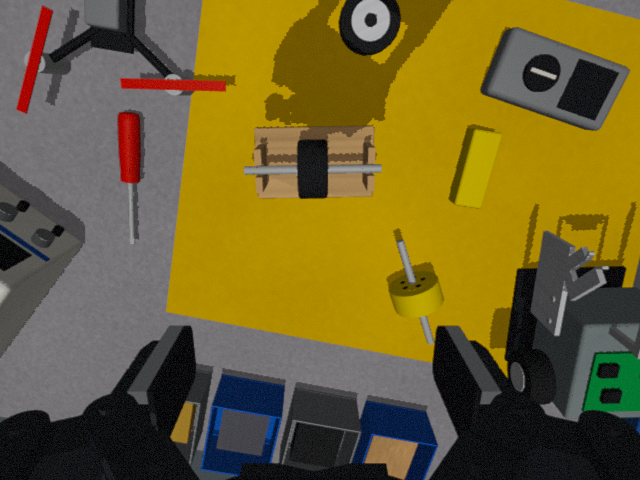

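The wrist view shows the black wheel on the wooden rest at (313,168), its axle from column 245 to 382, parallel to the closing line; the yellow look-alike is at (415,292). The tool leaned 4° at the reach limit, so next I'll check whether the lean grows and stays.

```bash
python3 -m pendant '[[0.8,-0.25,0.4,0],[0.8,-0.25,0.4,0],[0.8,-0.25,0.4,0],[0.8,-0.25,0.4,0],[0.8,-0.25,0.4,0],[0.8,-0.25,0.4,0]]' -1
python3 -c "
from look import *
look('wrist',{})"
python3 -m pendant '[[-0.8,0.25,0,0],[-0.8,0.25,0,0],[-0.8,0.25,0,0],[-0.8,0.25,0,0]]' -1
python3 -c "
from look import *
look('wrist',{})"
```

```text
time_s: 8.3
eef_pos: [0.7917, -0.2591, 0.3715]
tcp_rot: [0.098, -0.108, 0.988, -0.044]
force: [-0.7, -0.3, 0.2]
gripper_width: 0.0856
finger_force: 0.0
tcp [ 0.7917 -0.2591  0.3715] z [ 0.203 -0.067 -0.977] yang 1.778 q [-0.36  0.77  0.17  0.01  1.99 -2.14] w 0.08560845309555341
time_s: 8.68
eef_pos: [0.6777, -0.2242, 0.3714]
tcp_rot: [0.096, -0.108, 0.989, -0.044]
force: [0.6, -0.6, 1.6]
gripper_width: 0.0854
finger_force: 0.0
tcp [ 0.6777 -0.2242  0.3714] z [ 0.2   -0.066 -0.978] yang 1.778 q [-0.37  0.28  0.82  0.01  1.83 -2.16] w 0.08536239044825156
```

```bash
python3 -m pendant '[[0.2,-0.06,0.2,-0.95],[0.2,-0.06,0.2,-0.95],[0.2,-0.06,0.2,-0.95],[0.2,-0.06,0.2,-0.95],[0.2,-0.06,0.2,-0.95],[0.2,-0.06,0.2,-0.95],[0.2,-0.06,0.2,-0.95],[0.2,-0.06,0.2,-0.95],[0.2,-0.06,0.2,-0.95],[0.2,-0.06,0.2,-0.95]]' -1
cat > st.py <<'E'
from look import *
s=robot.read_state(); R=M(s['tcp_rot']); y=R[:,1]; z=R[:,2]
print('tcp',np.round(s['eef_pos'],4),'lean',np.degrees(np.arccos(-z[2])).round(1),'leanaz',np.degrees(np.arctan2(z[1],z[0])).round(1),'y az',np.degrees(np.arctan2(y[1],y[0])).round(1),'y up',np.degrees(np.arcsin(y[2])).round(1),'q',np.round(s['joint_positions'],2),'F',np.round(s['force'],1),'w',s['gripper_width'].round(4))
E
python3 st.py
python3 -m pendant '[[0.9,-0.3,0.3,0],[0.9,-0.3,0.3,0],[0.9,-0.3,0.3,0],[0.9,-0.3,0.3,0],[0.9,-0.3,0.3,0],[0.9,-0.3,0.3,0],[0.9,-0.3,0.3,0],[0.9,-0.3,0.3,0]]' -1; python3 st.py
```

```text
time_s: 9.57
eef_pos: [0.7366, -0.2426, 0.4294]
tcp_rot: [0.082, 0.267, 0.957, -0.079]
force: [0.4, -0.5, -0.5]
gripper_width: 0.0851
finger_force: 0.0
time_s: 10.23
eef_pos: [0.8363, -0.2873, 0.3871]
tcp_rot: [0.185, 0.255, 0.945, -0.087]
force: [-0.5, 0.2, -0.0]
gripper_width: 0.0852
finger_force: 0.0Traceback (most recent call last):
  File "st.py", line 3, in <module>
    print('tcp',np.round(s['eef_pos'],4),'lean',np.degrees(np.arccos(-z[2])).round(1),'leanaz',np.degrees(np.arctan2(z[1],z[0])).round(1),'y az',np.degrees(np.arctan2(y[1],y[0])).round(1),'y up',np.degrees(np.arcsin(y[2])).round(1),'q',np.round(s['joint_positions'],2),'F',np.round(s['force'],1),'w',s['gripper_width'].round(4))
                                                                                                                                                                                                                                                                                                            ^^^^^^^^^^^^^^^^^^^^^^^^
AttributeError: 'float' object has no attribute 'round'
Traceback (most recent call last):
  File "st.py", line 3, in <module>
    print('tcp',np.round(s['eef_pos'],4),'lean',np.degrees(np.arccos(-z[2])).round(1),'leanaz',np.degrees(np.arctan2(z[1],z[0])).round(1),'y az',np.degrees(np.arctan2(y[1],y[0])).round(1),'y up',np.degrees(np.arcsin(y[2])).round(1),'q',np.round(s['joint_positions'],2),'F',np.round(s['force'],1),'w',s['gripper_width'].round(4))
                                                                                                                                                                                                                                                                                                            ^^^^^^^^^^^^^^^^^^^^^^^^
AttributeError: 'float' object has no attribute 'round'
```

```bash
sed -i "s/s\['gripper_width'\].round(4)/round(float(s['gripper_width']),4)/" st.py; python3 st.py; python3 -m pendant '[[0.8,-0.26,0.5,0],[0.8,-0.26,0.5,0],[0.8,-0.26,0.5,0],[0.8,-0.26,0.5,0],[0.8,-0.26,0.5,0],[0.8,-0.26,0.5,0]]' -1 | head -1; python3 st.py
```

```text
tcp [ 0.8363 -0.2873  0.3871] lean 23.6 leanaz -40.2 y az 59.0 y up -4.0 q [-0.32  0.77  0.17 -0.16  1.82 -1.43] F [-0.5  0.2 -0. ] w 0.0852
time_s: 10.73
tcp [ 0.8813 -0.3077  0.4053] lean 32.4 leanaz -34.1 y az 59.8 y up -2.5 q [-0.32  0.78  0.17 -0.14  1.65 -1.43] F [ 0.1  0.7 -0.1] w 0.0857
```

```bash
python3 -m pendant '[[0.6,-0.2,0.5,-0.9],[0.6,-0.2,0.5,-0.9],[0.6,-0.2,0.5,-0.9],[0.8,-0.26,0.5,0],[0.8,-0.26,0.5,0],[0.8,-0.26,0.5,0],[0.8,-0.26,0.5,0]]' -1 | head -1; python3 st.py
```

```text
time_s: 11.32
tcp [ 0.9138 -0.3299  0.4308] lean 42.2 leanaz -39.8 y az 49.7 y up 0.4 q [-0.3   0.79  0.17 -0.26  1.49 -1.24] F [ 0.5 -0.8 -0. ] w 0.085
```

```bash
python3 -m pendant '[[-0.98,0.17,0,0.96],[-0.98,0.17,0,0.96],[-0.98,0.17,0,0.96],[-0.98,0.17,0,0.96],[-0.98,0.17,0,0.96],[-0.98,0.17,0,0.96],[-0.98,0.17,0,0.96],[-0.98,0.17,-0.2,0.96],[-0.98,0.17,-0.2,0.96],[-0.98,0.17,-0.2,0.96],[-0.98,0.17,-0.2,0.96],[-0.98,0.17,-0.2,0.96]]' -1 | head -1; python3 st.py
```

```text
time_s: 12.32
tcp [ 0.4816 -0.2559  0.3949] lean 42.1 leanaz 8.9 y az 98.8 y up 0.1 q [-0.9  -0.43  1.59  0.62  1.56 -2.49] F [-0.  -1.6 -0. ] w 0.0854
```

```bash
python3 -m pendant '[[0,0.09,-0.8,0.13],[0,0.09,-0.8,0.13],[0,0.09,-0.8,0.13],[0,0.09,-0.8,0.13],[0,0.09,-0.8,0.13],[0,0.09,-0.6,0.13],[0,0,0,0]]' -1 | head -1; python3 st.py
python3 - <<'E'
from look import *
s,c=look('wrist',dict(wheel=.055,rest=0),'w3')
E
```

```text
time_s: 12.9
tcp [ 0.489  -0.2234  0.2108] lean 41.1 leanaz 12.1 y az 101.1 y up 0.8 q [-0.84 -0.49  1.96  0.63  1.32 -2.64] F [-0.   0.8 -0.4] w 0.0854
tcp [ 0.489  -0.2234  0.2108] z [ 0.642  0.138 -0.754] yang 1.765 q [-0.84 -0.49  1.96  0.63  1.32 -2.64] w 0.08540301097109827
wheel 0.67 [439. 263.] [ 0.6905 -0.0553  0.055 ] [ 0.713 -0.043  0.043]
wheel 0.62 [305. 185.] [ 0.5897 -0.2077  0.055 ] [ 0.565 -0.212  0.074]
rest 0.96 [310. 129.] [ 0.5888 -0.2041  0.    ] [ 0.583 -0.205  0.006]
```

View pics/w3.png

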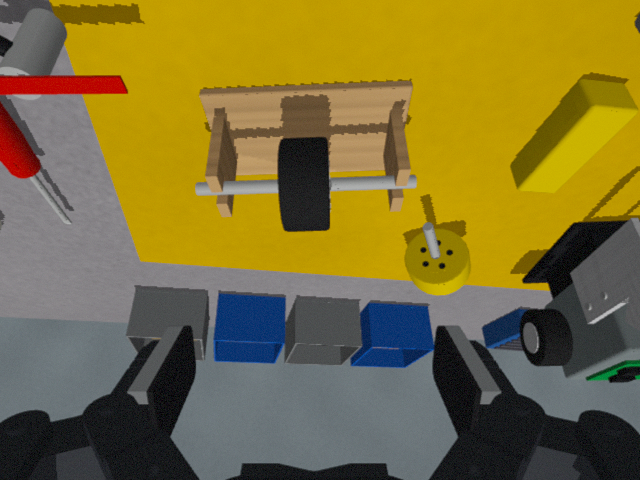

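The wrist view shows the black wheel at (305,185), axle ends (197,188) and (415,182) in the notches of the wooden rest. This is the meant wheel; the yellow one is at (437,262).

```bash
cat > wf.py <<'E'
from look import *
from scipy.optimize import least_squares
s=robot.read_state(); c=cap('wrist'); 
g=cv2.cvtColor(c['frame'],cv2.COLOR_RGB2HSV); K=c['intrinsics']; T=np.array(c['tool_from_camera'])
R=M(s['tcp_rot'])
v,u=np.mgrid[:480,:640]; d=c['range_z']; P=(np.stack([(u+.5-K[0,2])/K[0,0]*d,(v+.5-K[1,2])/K[1,1]*d,d],-1))@T[:3,:3].T+T[:3,3]; P=P@R.T+s['eef_pos']
f=[x for x in robot.cut_out('wrist','wheel')]
for r in f[:2]:
    m=cv2.erode(r['region'].astype(np.uint8),np.ones((3,3)))>0
    dark=m&(g[...,2]<70)&(d>0); print('reg',m.sum(),dark.sum(),r['location'])
    if dark.sum()<300: continue
    Q=P[dark]; th=np.radians(12.5); ex=np.array([np.cos(th),np.sin(th),0]); ey=np.array([-ex[1],ex[0],0])
    a=Q@ex; b=Q@ey; z=Q[:,2]
    o=least_squares(lambda p:np.hypot(a-p[0],z-p[1])-.034,[np.median(a)+.01,.055],loss='soft_l1',f_scale=.001).x
    yc=np.percentile(b,[2,98]); W=ex*o[0]+ey*yc.mean(); print('W',np.round(W[:2],4),'z',o[1].round(4),'width',np.ptp(yc))
E
python3 wf.py
```

```text
reg 3315 100 [0.6877, 0.5283]
reg 5971 4369 [0.4823, 0.3625]
W [ 0.5916 -0.2072] z 0.0535 width 0.03095633426947042
```

```bash
python3 -m pendant '[[0.32,0.02,-0.67,0],[0.32,0.02,-0.67,0],[0.32,0.02,-0.67,0],[0,0,0,0]]' -0.4; python3 st.py
```

```text
time_s: 13.48
eef_pos: [0.5324, -0.2157, 0.1358]
tcp_rot: [0.344, -0.082, 0.935, 0.037]
force: [-0.5, 0.6, -1.1]
gripper_width: 0.0593
finger_force: 0.0
tcp [ 0.5324 -0.2157  0.1358] lean 40.5 leanaz 11.2 y az 100.3 y up 0.8 q [-0.74 -0.37  2.    0.62  1.13 -2.64] F [-0.5  0.6 -1.1] w 0.0593
```

```bash
python3 -m pendant '[[0.31,0.03,-0.46,0],[0.31,0.03,-0.46,0],[0.32,0.04,-0.45,0],[0,0,0,0],[0,0,0,0]]' -0.4; python3 st.py
```

```text
time_s: 13.9
eef_pos: [0.5723, -0.2097, 0.089]
tcp_rot: [0.344, -0.079, 0.935, 0.034]
force: [-0.6, -0.0, 0.1]
gripper_width: 0.0596
finger_force: 0.0
tcp [ 0.5723 -0.2097  0.089 ] lean 40.5 leanaz 10.5 y az 99.9 y up 0.5 q [-0.66 -0.24  1.98  0.62  0.99 -2.64] F [-0.6 -0.   0.1] w 0.0596
```

```bash
python3 -m pendant '[[-0.06,-0.04,-0.2,0.3],[0,0,0,0.3],[0,0,0,0]]' -0.4; python3 st.py
```

```text
time_s: 14.15
eef_pos: [0.5758, -0.2016, 0.09]
tcp_rot: [0.336, -0.094, 0.936, 0.037]
force: [-0.2, -0.2, 0.3]
gripper_width: 0.0598
finger_force: 0.0
tcp [ 0.5758 -0.2016  0.09  ] lean 39.6 leanaz 12.0 y az 101.6 y up 0.4 q [-0.65 -0.23  1.97  0.61  1.   -2.64] F [-0.2 -0.2  0.3] w 0.0598
```

```bash
python3 -m pendant '[[-0.14,-0.25,-0.25,0.1],[0,0,0,0],[0,0,0,0]]' -0.4; python3 st.py; python3 - <<'E'
from look import *
c=cap('wrist'); cv2.imwrite('pics/w4.png',c['frame'][:,:,::-1])
E
```

```text
time_s: 14.4
eef_pos: [0.5724, -0.2054, 0.0814]
tcp_rot: [0.33, -0.091, 0.939, 0.037]
force: [0.5, 0.6, 0.1]
gripper_width: 0.0601
finger_force: 0.0
tcp [ 0.5724 -0.2054  0.0814] lean 38.8 leanaz 11.9 y az 101.3 y up 0.5 q [-0.65 -0.22  1.97  0.6   1.   -2.64] F [0.5 0.6 0.1] w 0.0601
```

View pics/w4.png

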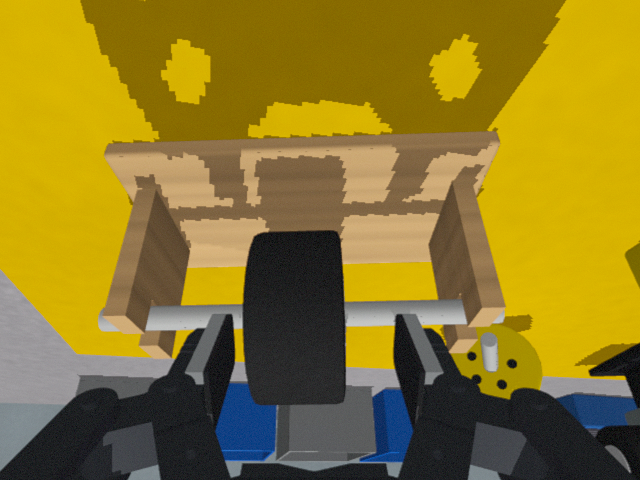

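The close view shows the tyre at (295,318) between the pads (inner faces at about 225 and 402), with the axle at row 315 just ahead of the tips. The tool sits ~6 mm toward +y, so I'll shift, back off slightly and close.

```bash
python3 -m pendant '[[-0.03,-0.16,0.08,0],[0,0,0,0]]' -0.4; python3 st.py; python3 -m pendant '[[0,0,0,0],[0,0,0,0],[0,0,0,0],[0,0,0,0],[0,0,0,0],[0,0,0,0]]' 1; python3 st.py
```

```text
time_s: 14.62
eef_pos: [0.5724, -0.2114, 0.0867]
tcp_rot: [0.33, -0.09, 0.939, 0.036]
force: [0.6, 0.1, 0.8]
gripper_width: 0.0596
finger_force: 0.0
tcp [ 0.5724 -0.2114  0.0867] lean 38.8 leanaz 11.7 y az 101.1 y up 0.4 q [-0.66 -0.22  1.96  0.6   1.01 -2.64] F [0.6 0.1 0.8] w 0.0596
time_s: 15.12
eef_pos: [0.5724, -0.2105, 0.0861]
tcp_rot: [0.33, -0.091, 0.939, 0.036]
force: [-1.6, -0.3, 2.3]
gripper_width: 0.0328
finger_force: 59.9
tcp [ 0.5724 -0.2105  0.0861] lean 38.8 leanaz 11.7 y az 101.2 y up 0.5 q [-0.66 -0.22  1.96  0.6   1.01 -2.64] F [-1.6 -0.3  2.3] w 0.0328
```

```bash
python3 -m pendant '[[0,0,0.3,0],[0,0,0.5,0],[0,0,0.8,0],[0,0,0.8,0],[0,0,0.8,0],[0,0,0.8,0],[0,0,0.8,0]]'; python3 st.py;  python3 -m pendant '[[-0.1,0.4,0.1,0],[-0.2,0.7,0.1,0],[-0.22,0.8,0,0],[-0.22,0.8,0,0],[-0.22,0.8,0,0.1],[-0.22,0.8,0,0.1],[-0.22,0.8,0,0.1],[-0.22,0.8,0,0],[-0.22,0.8,0,0],[-0.22,0.8,0,0],[-0.2,0.7,0,0],[-0.1,0.4,0,0]]'; python3 st.py
```

```text
time_s: 15.7
eef_pos: [0.5713, -0.2101, 0.2782]
tcp_rot: [0.328, -0.09, 0.94, 0.037]
force: [0.4, -0.4, -2.5]
gripper_width: 0.0327
finger_force: 59.7
tcp [ 0.5713 -0.2101  0.2782] lean 38.6 leanaz 11.9 y az 101.2 y up 0.6 q [-0.66 -0.31  1.69  0.51  1.32 -2.44] F [ 0.4 -0.4 -2.5] w 0.0327
time_s: 16.7
eef_pos: [0.4759, 0.1361, 0.285]
tcp_rot: [0.328, -0.102, 0.938, 0.041]
force: [0.1, 0.7, -2.7]
gripper_width: 0.0331
finger_force: 60.2
tcp [0.4759 0.1361 0.285 ] lean 38.6 leanaz 13.4 y az 102.7 y up 0.6 q [ 0.19 -0.77  1.98  0.03  1.26 -1.59] F [ 0.1  0.7 -2.7] w 0.0331
```

```bash
cat > rf.py <<'E'
from look import *
s=robot.read_state(); c=cap('wrist'); K=c['intrinsics']; T=np.array(c['tool_from_camera']); R=M(s['tcp_rot'])
v,u=np.mgrid[:480,:640]; d=c['range_z']; P=(np.stack([(u+.5-K[0,2])/K[0,0]*d,(v+.5-K[1,2])/K[1,1]*d,d],-1))@T[:3,:3].T+T[:3,3]; P=P@R.T+s['eef_pos']
for q,z in dict(seat=.114,guard_hinge=.181,guard_handle=.273).items():
    for f in robot.mark_of('wrist',q)[:2]: print(q,round(f['confidence'],2),np.round(np.array(f['location'])*[640,480]),np.round(world(c,f['location'],z,s),4))
th=.218; ex=np.array([np.cos(th),np.sin(th),0]); ey=np.array([-ex[1],ex[0],0]); S=np.array([.615,.165,0])
ok=(d>0); A=(P-S)@ex; B=(P-S)@ey; Z=P[...,2]
for lo,hi in((-80,-50),(50,80)):
    m=ok&(B*1e3>lo)&(B*1e3<hi)&(A>-.06)&(A<.03)&(Z>.06)&(Z<.18)
    print('plate',lo,m.sum(),'x',np.percentile(A[m],[1,5]).round(4),'z',np.percentile(Z[m],[95,99]).round(4),'y',np.percentile(B[m],[2,10,50,90,98]).round(4))
    # slope of y along x
    n=np.abs(B[m]-np.median(B[m]))<.004; print('slope',np.polyfit(A[m][n],B[m][n],1).round(3))
m=ok&(np.abs(B)<.03)&(Z>.2)&(np.abs(A)<.06); print('guard',m.sum(),B[m].min(),B[m].max(),np.percentile(B[m],[2,98]))
cv2.imwrite('pics/w5.png',c['frame'][:,:,::-1]); np.savez('w5.npz',P=P)
E
python3 rf.py; sed -i 's/12.5/12.9/' wf.py; python3 wf.py
```

```text
seat 0.85 [311. 210.] [0.6124 0.1665 0.114 ]
guard_handle 0.93 [312. 418.] [0.6265 0.1692 0.273 ]
plate -80 1857 x [-0.0295 -0.0269] z [0.1532 0.1558] y [-0.0665 -0.0654 -0.0609 -0.0599 -0.0597]
slope [ 0.052 -0.061]
plate 50 1696 x [-0.0325 -0.0307] z [0.1532 0.1557] y [0.063  0.0632 0.0641 0.068  0.0689]
slope [-0.018  0.064]
guard 1374 -0.014512383994107605 0.019196880196180936 [-0.0136077   0.01836963]
reg 21758 15426 [0.4919, 0.6394]
W [0.4968 0.1385] z 0.252 width 0.031038695876333296
reg 4049 45 [0.1595, 0.3854]
```

View pics/w5.png

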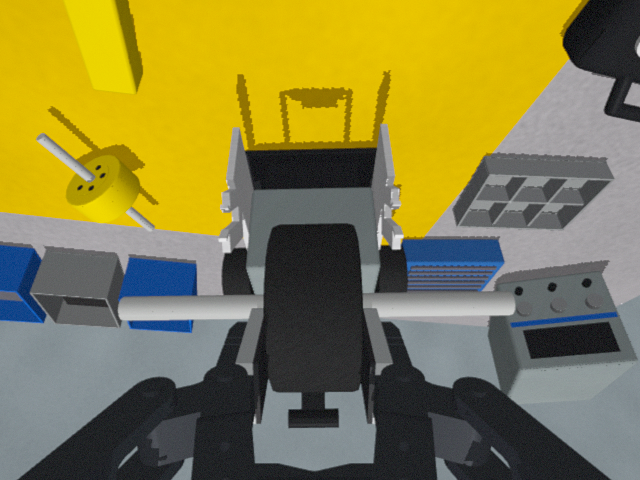

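The view shows the wheel held level (tyre at (314,308), axle ends at (122,308) and (512,302)), with the rover straight ahead, its plates at columns ~232 and ~387 with slots at rows ~195-240.

```bash
python3 - <<'E'
import numpy as np
P=np.load('w5.npz')['P'].reshape(-1,3)
th=.218; ex=np.array([np.cos(th),np.sin(th),0]); ey=np.array([-ex[1],ex[0],0]); S=np.array([.615,.165,0])
A=(P-S)@ex*1e3;B=(P-S)@ey*1e3;Z=P[:,2]*1e3
for nm,lo,hi in(('R',-76,-54),('L',56,78)):
    m=(B>lo)&(B<hi)&(A>-60)&(A<30)&(Z>50)&(Z<180)
    a,b,z=A[m],B[m],Z[m]
    print(nm)
    for z0 in range(70,165,6):
        k=(z>=z0)&(z<z0+6)
        if k.sum()>5: print(z0,k.sum(),'x',np.percentile(a[k],[1,10,50,90,99]).round(1),'y',np.percentile(b[k],[5,50,95]).round(1))
E
```

```text
R
70 109 x [-24.  -23.6 -13.2  20.9  28.5] y [-65.8 -60.7 -59.7]
76 120 x [-24.3 -23.7 -12.   19.3  29.5] y [-66.1 -60.7 -59.7]
82 122 x [-24.  -23.4 -10.9  20.9  28.4] y [-66.2 -60.7 -59.7]
88 108 x [-24.2 -23.6 -10.8  20.   29.3] y [-65.5 -60.6 -59.7]
94 189 x [-24.4 -23.4 -15.4  17.4  28.7] y [-66.3 -61.5 -59.9]
100 67 x [-23.8 -14.4  -0.6  16.5  20.5] y [-64.  -60.3 -59.8]
106 138 x [-23.  -18.9   6.1  20.6  28.8] y [-65.3 -60.8 -59.7]
112 124 x [-29.9 -28.1   9.6  21.2  29.3] y [-65.4 -60.9 -59.7]
118 160 x [-29.7 -28.7 -24.   18.9  27.9] y [-66.3 -61.8 -59.7]
124 104 x [-29.8 -28.7  -2.4  15.9  24.1] y [-66.  -61.1 -59.8]
130 97 x [-30.1 -28.8  -6.8  12.7  17.9] y [-66.2 -61.3 -59.9]
136 55 x [-14.2 -11.5  -2.8   8.5  12.1] y [-63.8 -60.4 -60. ]
142 80 x [-20.  -19.4 -14.    2.    5.3] y [-65.7 -60.7 -60.2]
148 127 x [-22.1 -21.2 -10.8  -6.4   0.9] y [-66.3 -62.4 -60.3]
154 75 x [-23.1 -22.2  -8.4  -5.8  -5.2] y [-66.4 -63.7 -60.8]
L
70 102 x [-27.4 -26.7 -14.6  18.   28.2] y [63.1 63.9 68. ]
76 103 x [-27.4 -26.8 -16.   19.7  29.3] y [63.1 63.9 68.3]
82 111 x [-27.4 -26.8 -17.9  20.2  29.1] y [63.  64.  67.9]
88 106 x [-27.3 -26.8 -17.6  17.6  27.7] y [63.  63.9 68.2]
94 178 x [-27.3 -26.7 -19.   16.   29.1] y [63.2 64.4 68.5]
100 61 x [-21.  -18.9  -1.7  17.7  21. ] y [63.3 63.8 66.7]
106 119 x [-26.6 -22.2   3.1  16.9  25.6] y [63.1 64.2 68.5]
112 117 x [-32.7 -31.7   6.4  19.8  28.3] y [63.  64.2 69. ]
118 151 x [-33.3 -31.9 -27.9  15.2  25.6] y [63.  64.6 68.7]
124 93 x [-33.  -31.7 -19.4  11.9  21.5] y [63.  64.2 68.8]
130 85 x [-33.2 -32.1  -9.7   9.   15.1] y [63.3 64.1 68.4]
136 54 x [-16.  -15.4  -8.3   4.5   8.4] y [63.3 63.7 68.3]
142 63 x [-23.5 -22.7 -16.7  -1.9   3.8] y [63.1 63.6 68.2]
148 121 x [-25.5 -24.6 -14.9 -10.   -3.6] y [63.1 65.1 68.8]
154 69 x [-26.4 -25.5 -11.4  -9.1  -8.1] y [63.5 65.9 68.9]
```

```bash
cat > sl.py <<'E'
import numpy as np
P=np.load('w5.npz')['P'].reshape(-1,3)
th=.242; ex=np.array([np.cos(th),np.sin(th),0]); ey=np.array([-ex[1],ex[0],0]); S=np.array([.615,.165,0.114])
Q=P-S; A=Q@ex*1e3;B=Q@ey*1e3;Z=Q[:,2]*1e3
p=(A+Z)/2**.5; t=(Z-A)/2**.5   # across, along slot
for nm,lo,hi in(('R',-76,-54),('L',56,78)):
    m=(B>lo)&(B<hi)&(t<60)&(t>-20)&(abs(p)<25)
    print(nm,'y',np.percentile(B[m],[5,50,95]).round(1))
    for t0 in range(0,52,4):
        k=m&(t>=t0)&(t<t0+4); q=np.sort(p[k])
        if len(q)<4: continue
        g=np.diff(q); i=g.argmax(); print(t0,len(q),'gap',q[i].round(1),q[i+1].round(1),'mid',((q[i]+q[i+1])/2).round(1))
# front edges
for nm,lo,hi in(('R',-76,-54),('L',56,78)):
    m=(B>lo)&(B<hi)&(Z>-40)&(Z<-20)&(A>-60)&(A<0); print(nm,'front',np.percentile(A[m],[2,10]).round(1))
# axle
for f in((-78,-30),(30,78)):
    W=np.array([.4968,.1385,.252]); q=P-W; b=q@ey*1e3; a=q@ex*1e3; z=q[:,2]*1e3
    m=(b>f[0])&(b<f[1])&(abs(a)<9)&(abs(z)<9); print('axle',m.sum(),np.median(b[m]).round(1),a[m].mean().round(2),z[m].mean().round(2))
W=(np.array([.4968,.1385,.252])-S); q=P-S-W; b=q@ey*1e3; m=(np.hypot(q@ex,q[:,2])<.010)&(abs(b)<90); print('axle ends',b[m].min(),b[m].max())
m=(P[:,2]<.01)&(P[:,2]>-.01)&(P[:,0]<.7); print('table z',np.median(P[m][:,2]))
print('W rel seat: x',W@ex,'y',W@ey,'z',W[2])
E
python3 sl.py
```

```text
R y [-65.6 -60.6 -60.1]
0 77 gap -4.9 8.2 mid 1.7
4 38 gap -7.9 8.2 mid 0.1
8 57 gap -4.8 8.1 mid 1.7
12 47 gap -5.0 8.2 mid 1.6
16 50 gap -7.6 8.2 mid 0.3
20 63 gap -4.0 8.2 mid 2.1
24 141 gap -4.1 8.2 mid 2.0
28 50 gap -5.4 8.2 mid 1.4
32 152 gap -8.3 7.2 mid -0.5
36 31 gap 17.2 22.7 mid 19.9
40 43 gap 12.7 13.9 mid 13.3
44 35 gap 13.0 13.5 mid 13.3
L y [63.5 64.1 69.1]
0 70 gap -5.3 8.0 mid 1.3
4 43 gap -5.1 7.9 mid 1.4
8 37 gap -5.0 8.0 mid 1.5
12 52 gap -5.5 8.0 mid 1.2
16 38 gap -5.6 8.0 mid 1.2
20 66 gap -5.4 7.9 mid 1.3
24 135 gap -4.8 8.1 mid 1.7
28 51 gap -5.9 8.1 mid 1.1
32 134 gap -8.8 7.4 mid -0.7
36 36 gap 16.5 21.2 mid 18.8
40 34 gap 11.9 12.6 mid 12.3
44 34 gap 12.5 13.0 mid 12.7
R front [-25.7 -25.3]
L front [-25.8 -25.3]
axle 2729 -53.2 -4.27 1.53
axle 2924 54.1 -4.78 2.1
axle ends -77.54679407550175 82.99798394983047
table z -0.0001872154924344449
W rel seat: x -0.12110631402029434 y 0.0025982117730958686 z 0.138
```

```bash
cat > ax.py <<'E'
import numpy as np, sys
from scipy.optimize import least_squares
def fit(P,W0,th=.242):
    ex=np.array([np.cos(th),np.sin(th),0]); ey=np.array([-ex[1],ex[0],0]); S=np.array([.615,.165,0.114])
    out=[]; Q=(P-S); W=W0-S
    for lo,hi in((-78,-32),(32,78)):
        q=Q-W; b=q@ey*1e3; a=q@ex*1e3; z=q[:,2]*1e3
        m=(b>lo)&(b<hi)&(abs(a)<10)&(abs(z)<10)
        o=least_squares(lambda p:np.hypot(a[m]-p[0],z[m]-p[1])-5,[0,0],loss='soft_l1',f_scale=.5).x
        X=W@ex*1e3+o[0]; Z=W[2]*1e3+o[1]; out.append((X,Z)); print('end',m.sum(),'p',((X+Z)/2**.5).round(2),'t',((Z-X)/2**.5).round(2),'x',X.round(2),'z',Z.round(2))
    X,Z=np.mean(out,0)
    q=Q-ex*X/1e3-np.array([0,0,Z/1e3]); b=q@ey*1e3; m=(np.hypot(q@ex,q[:,2])<.007)&(abs(b)<95); print('y mid',(b[m].min()+b[m].max())/2)
    p=(X+Z)/2**.5; t=(Z-X)/2**.5; print('p',p,'t',t)
    return X,Z
if __name__=='__main__': fit(np.load('w5.npz')['P'].reshape(-1,3),np.array([.4968,.1385,.252]))
E
python3 ax.py
```

```text
end 2605 p 11.48 t 183.65 x -121.74 z 137.98
end 2805 p 11.47 t 184.42 x -122.29 z 138.51
y mid 5.323806710260229
p 11.47612790778053 t 184.03167896294616
```

```bash
python3 -m pendant '[[0.33,0.08,-0.4,0],[0.33,0.08,-0.4,0],[0.33,0.08,-0.4,0],[0.33,0.08,-0.4,0],[0.33,0.07,-0.4,0],[0.31,0.07,-0.37,0],[0,0,0,0],[0,0,0,0]]' 
python3 st.py; cat > ms.py <<'E'
from look import *
import ax,subprocess
s=robot.read_state(); c=cap('wrist'); K=c['intrinsics']; T=np.array(c['tool_from_camera']); R=M(s['tcp_rot'])
v,u=np.mgrid[:480,:640]; d=c['range_z']; P=(np.stack([(u+.5-K[0,2])/K[0,0]*d,(v+.5-K[1,2])/K[1,1]*d,d],-1))@T[:3,:3].T+T[:3,3]; P=P@R.T+s['eef_pos']
P=P[d>0]; np.savez('w5.npz',P=P); cv2.imwrite('pics/last.png',c['frame'][:,:,::-1])
W0=s['eef_pos']+np.array([.0209,.0024,-.033]); ax.fit(P,W0)
E
python3 ms.py; python3 sl.py | head -28; python3 wf.py
```

```text
time_s: 17.67
eef_pos: [0.556, 0.1503, 0.1886]
tcp_rot: [0.327, -0.101, 0.939, 0.04]
force: [0.1, 0.9, -1.9]
gripper_width: 0.033
finger_force: 60.4
tcp [0.556  0.1503 0.1886] lean 38.5 leanaz 13.0 y az 102.4 y up 0.5 q [ 0.19 -0.53  2.    0.03  0.99 -1.6 ] F [ 0.1  0.9 -1.9] w 0.033
end 2616 p 0.52 t 58.32 x -40.87 z 41.61
end 2814 p 0.74 t 58.63 x -40.94 z 41.98
y mid 0.2172810765627844
p 0.6298132030484725 t 58.477946570064226
R y [-66.  -60.6 -60. ]
0 189 gap -5.0 7.9 mid 1.4
4 126 gap -4.9 7.7 mid 1.4
8 122 gap -5.1 7.7 mid 1.3
12 120 gap 10.8 23.8 mid 17.3
16 138 gap 9.4 22.1 mid 15.8
20 149 gap 8.3 20.7 mid 14.5
24 336 gap -4.1 19.0 mid 7.5
28 93 gap -5.7 17.7 mid 6.0
32 290 gap -8.0 16.1 mid 4.0
36 11 gap 18.5 20.3 mid 19.4
40 8 gap 13.0 13.4 mid 13.2
44 69 gap 10.9 11.4 mid 11.1
L y [63.4 64.  69.3]
0 191 gap -5.3 7.7 mid 1.2
4 129 gap -5.5 7.6 mid 1.1
8 121 gap -5.1 7.5 mid 1.2
12 130 gap -5.3 7.5 mid 1.1
16 144 gap 10.1 22.9 mid 16.5
20 149 gap 9.0 21.6 mid 15.3
24 328 gap -4.8 7.4 mid 1.3
28 94 gap -6.2 18.1 mid 6.0
32 290 gap -8.3 16.1 mid 3.9
36 9 gap 17.4 19.0 mid 18.2
[... 164 characters left out ...]
 return _methods._mean(a, axis=axis, dtype=dtype,
  ret = ret.dtype.type(ret / rcount)
sl.py:19: RuntimeWarning: Mean of empty slice.
  m=(b>f[0])&(b<f[1])&(abs(a)<9)&(abs(z)<9); print('axle',m.sum(),np.median(b[m]).round(1),a[m].mean().round(2),z[m].mean().round(2))
Traceback (most recent call last):
  File "sl.py", line 20, in <module>
    W=(np.array([.4968,.1385,.252])-S); q=P-S-W; b=q@ey*1e3; m=(np.hypot(q@ex,q[:,2])<.010)&(abs(b)<90); print('axle ends',b[m].min(),b[m].max())
                                                                                                                           ~~~~~~~~^^
ValueError: zero-size array to reduction operation minimum which has no identity
```

```bash
python3 - <<'E'
import numpy as np
P=np.load('w5.npz')['P']; th=.242; ex=np.array([np.cos(th),np.sin(th),0]); ey=np.array([-ex[1],ex[0],0]); S=np.array([.615,.165,0.114])
Q=(P-S)*1e3; a=Q@ex+40.9; b=Q@ey; z=Q[:,2]-41.8; r=np.hypot(a,z)
m=(r>32)&(r<35.5)&(abs(b)<40)
h,e=np.histogram(b[m],np.arange(-30,31,1.)); print(dict(zip(e[:-1].astype(int).tolist(),h.tolist())))
m=(r<6.5)&(abs(b)>50)&(abs(b)<95); print(np.sort(b[m])[[0,3,10,-11,-4,-1]])
for n,lo,hi in(('R',-76,-54),('L',54,76)):
    m=(b>lo)&(b<hi)&(Q[:,2]<-15)&(Q[:,2]>-60)&(Q@ex>-20)&(Q@ex<20); print(n,m.sum(),np.percentile(b[m],[10,50,90]).round(2))
E
```

```text
{-30: 13, -29: 17, -28: 18, -27: 16, -26: 18, -25: 20, -24: 0, -23: 10, -22: 15, -21: 9, -20: 25, -19: 18, -18: 17, -17: 191, -16: 446, -15: 445, -14: 484, -13: 479, -12: 474, -11: 491, -10: 480, -9: 485, -8: 481, -7: 482, -6: 471, -5: 482, -4: 478, -3: 492, -2: 477, -1: 494, 0: 487, 1: 472, 2: 486, 3: 489, 4: 480, 5: 479, 6: 495, 7: 487, 8: 490, 9: 490, 10: 488, 11: 492, 12: 481, 13: 493, 14: 475, 15: 452, 16: 320, 17: 15, 18: 15, 19: 15, 20: 18, 21: 19, 22: 16, 23: 8, 24: 7, 25: 24, 26: 14, 27: 18, 28: 14, 29: 21}
[-79.94039027 -79.58629527 -79.49402553  79.83581732  80.04283044
  80.37495242]
R 1350 [-60.6  -60.34 -60.11]
L 1329 [63.46 63.68 63.95]
```

```bash
python3 -m pendant '[[0,0.04,0.01,0],[0.09,0.02,-0.095,0],[0.09,0.025,-0.095,0],[0.09,0.02,-0.095,0],[0.09,0.025,-0.095,0],[0,0,0,0],[0,0,0,0]]'; python3 ms.py;  python3 - <<'E'
import numpy as np
P=np.load('w5.npz')['P']; th=.242; ex=np.array([np.cos(th),np.sin(th),0]); ey=np.array([-ex[1],ex[0],0]); S=np.array([.615,.165,0.114])
Q=(P-S)*1e3; b=Q@ey; k=((Q@ex)+Q[:,2])/2**.5
for n,lo,hi in(('R',-76,-54),('L',54,76)):
    m=(b>lo)&(b<hi)&(Q[:,2]<-15)&(Q[:,2]>-60)&(Q@ex>-20)&(Q@ex<20); print(n,m.sum(),np.percentile(b[m],[50]).round(2))
E
```

```text
time_s: 18.4
eef_pos: [0.5704, 0.1572, 0.175]
tcp_rot: [0.328, -0.102, 0.938, 0.04]
force: [-0.9, -0.3, -2.8]
gripper_width: 0.033
finger_force: 60.4
end 2888 p 2.39 t 37.55 x -24.86 z 28.24
end 3067 p 2.4 t 38.02 x -25.19 z 28.58
y mid 3.332858312086387
p 2.3924190507243934 t 37.78497240418693
R 1828 [-60.35]
L 1629 [63.69]
```

```bash
cat >> ms.py <<'E'
X,Z=ax.fit(P,W0)
th=.242; ex=np.array([np.cos(th),np.sin(th),0]); ey=np.array([-ex[1],ex[0],0]); S=np.array([.615,.165,0.114])
Q=(P-S)*1e3; a=Q@ex-X; b=Q@ey; z=Q[:,2]-Z; r=np.hypot(a,z); m=(r>31)&(r<36.5)&(abs(b)<26)
h,e=np.histogram(b[m],np.arange(-26,26,.5)); k=np.nonzero(h>h.max()/2)[0]; print('tyre y',(e[k[0]]+e[k[-1]+1])/2, e[k[0]],e[k[-1]+1])
p=(Q@ex+Q[:,2])/2**.5;t=(Q[:,2]-Q@ex)/2**.5
for n,lo,hi in(('R',-72,-54),('L',54,72)):
    m=(b>lo)&(b<hi)&(t>2)&(t<10)&(abs(p)<12); q=np.sort(p[m]); g=np.diff(q); i=g.argmax(); 
    m=(b>lo)&(b<hi)&(Q[:,2]<-15)&(Q[:,2]>-60)&(Q@ex>-20)&(Q@ex<20); print(n,'slot',q[i],q[i+1],'plate',np.percentile(b[m],50).round(2))
E
python3 -m pendant '[[0,0,0,0]]' | head -2; python3 ms.py
```

```text
time_s: 18.53
eef_pos: [0.5706, 0.1572, 0.1761]
end 2870 p 3.38 t 38.26 x -24.66 z 29.45
end 3039 p 3.34 t 38.73 x -25.03 z 29.75
y mid 3.0567022845468514
p 3.3595705797759154 t 38.49605119657297
end 2870 p 3.38 t 38.26 x -24.66 z 29.45
end 3039 p 3.34 t 38.73 x -25.03 z 29.75
y mid 3.0567022845468514
p 3.3595705797759154 t 38.49605119657297
tyre y 3.25 -13.5 20.0
R slot -4.725576827626269 7.739205060635362 plate -60.32
L slot -5.063152081081162 7.626778325116621 plate 63.71
```

```bash
python3 -m pendant '[[-0.025,-0.045,-0.035,0],[0.086,0.02,-0.09,0],[0.086,0.02,-0.09,0],[0,0,0,0]]'; python3 ms.py | tail -6
```

```text
time_s: 18.92
eef_pos: [0.5766, 0.1569, 0.1662]
tcp_rot: [0.329, -0.102, 0.938, 0.04]
force: [0.8, 0.8, -3.3]
gripper_width: 0.033
finger_force: 60.6
end 3268 p 0.12 t 27.54 x -19.39 z 19.56
y mid 1.6346835000911213
p 0.14312583936623907 t 27.31944152840368
tyre y 1.75 -15.0 18.5
R slot -7.939949198719924 -7.67294911579562 plate -60.33
L slot -4.933380005198515 -4.638953728746064 plate 63.7
```

```bash
python3 -m pendant '[[0.017,0.004,0.015,0],[0.06,0.015,-0.06,0],[0.06,0.015,-0.06,0],[0.06,0.015,-0.06,0],[0,0,0,0]]'; python3 ms.py | tail -6; python3 -m pendant '[[0.05,0.012,-0.05,0],[0.05,0.012,-0.05,0],[0.05,0.012,-0.05,0],[0,0,0,0]]'; python3 ms.py | tail -6
```

```text
time_s: 19.38
eef_pos: [0.5843, 0.1589, 0.1597]
tcp_rot: [0.328, -0.102, 0.938, 0.04]
force: [0.6, 0.8, -2.5]
gripper_width: 0.0327
finger_force: 60.6
end 3015 p 1.32 t 17.34 x -11.33 z 13.2
y mid 1.8570505128331831
p 1.3212523964039877 t 17.12244272354973
tyre y 1.75 -15.0 18.5
R slot -4.756395223559076 9.889866759533803 plate -60.35
L slot -5.2645316878369215 10.158766625654096 plate 63.7
time_s: 19.77
eef_pos: [0.5904, 0.1604, 0.1541]
tcp_rot: [0.329, -0.102, 0.938, 0.04]
force: [-0.2, 0.1, -2.7]
gripper_width: 0.0326
finger_force: 60.6
end 2840 p 1.74 t 8.99 x -5.13 z 7.59
y mid 1.6946324204453447
p 1.722917028358127 t 8.74771799903673
tyre y 1.75 -15.0 18.5
R slot -1.9975642159518268 7.658154595149691 plate -60.33
L slot -2.5319124458807147 6.861168821624755 plate 63.69
```

Well centred and force-free. Now the last stretch, in small steps with the force watched.

```bash
python3 -m pendant '[[0.03,0.007,-0.035,0],[0.03,0.007,-0.035,0],[0.03,0.007,-0.035,0],[0,0,0,0]]' | sed -n '1,4p'; python3 ms.py | sed -n '1,4p'; python3 -m pendant '[[0.03,0.007,-0.03,0],[0.03,0.007,-0.03,0],[0,0,0,0]]' | sed -n '1,4p'; python3 ms.py | sed -n '1,4p'
```

```text
time_s: 20.15
eef_pos: [0.5939, 0.1612, 0.1501]
tcp_rot: [0.329, -0.102, 0.938, 0.04]
force: [0.3, 0.3, -3.6]
end 2436 p 1.48 t 3.14 x -1.17 z 3.26
end 2795 p 1.51 t 3.6 x -1.47 z 3.61
y mid 1.3680717928610449
p 1.4943353628972615 t 3.36619088486328
time_s: 20.45
eef_pos: [0.5964, 0.1618, 0.1479]
tcp_rot: [0.329, -0.102, 0.938, 0.04]
force: [-0.2, -0.9, -3.3]
end 2388 p 1.71 t -0.25 x 1.38 z 1.04
end 2777 p 1.71 t 0.21 x 1.06 z 1.36
y mid 1.7820332462042785
p 1.710253286412193 t -0.01669683778034785
```

```bash
for i in 1 2; do :; done; python3 -m pendant '[[0.03,0.007,-0.03,0],[0.015,0.004,-0.02,0],[0,0,0,0]]' | sed -n '1,4p'; python3 ms.py | sed -n '1,4p'; python3 -m pendant '[[0.03,0.007,-0.035,0],[0,0,0,0],[0,0,0,0]]' | sed -n '1,4p'; python3 ms.py | sed -n '1,4p'
```

```text
time_s: 20.75
eef_pos: [0.5982, 0.1622, 0.1466]
tcp_rot: [0.329, -0.102, 0.938, 0.04]
force: [-3.1, -0.7, -1.0]
end 2394 p 2.18 t -2.32 x 3.18 z -0.1
end 2796 p 2.2 t -2.11 x 3.05 z 0.06
y mid 5.297134437874853
p 2.1898471545976697 t -2.214473734804251
time_s: 21.05
eef_pos: [0.5988, 0.1624, 0.1466]
tcp_rot: [0.329, -0.102, 0.938, 0.04]
force: [-18.6, -3.6, 11.2]
end 2405 p 2.35 t -2.63 x 3.52 z -0.2
end 2815 p 2.4 t -2.5 x 3.46 z -0.07
y mid 5.079145910367259
p 2.37419824994157 t -2.565834829954214
```

```bash
python3 -m pendant '[[-0.015,-0.003,0.005,0],[0,0,0,0]]' | sed -n '1,4p'; python3 ms.py | sed -n '1,2p;9p';  python3 -m pendant '[[0,0,0,0],[0,0,0,0],[0,0,0,0],[0,0,0,0]]' -0.4; python3 ms.py | sed -n '1,2p;9p'
```

```text
time_s: 21.27
eef_pos: [0.5985, 0.1623, 0.1465]
tcp_rot: [0.329, -0.102, 0.938, 0.04]
force: [-11.8, -2.3, 5.0]
end 2410 p 2.26 t -2.57 x 3.42 z -0.22
end 2806 p 2.28 t -2.42 x 3.33 z -0.1
tyre y 1.75 -15.0 18.5
time_s: 21.65
eef_pos: [0.5991, 0.1624, 0.1456]
tcp_rot: [0.33, -0.102, 0.938, 0.04]
force: [0.7, 0.4, 0.0]
gripper_width: 0.0598
finger_force: 0.0
end 2272 p 0.3 t -2.31 x 1.85 z -1.42
end 2707 p 0.15 t -2.29 x 1.73 z -1.51
tyre y 2.0 -14.5 18.5
```

```bash
python3 -m pendant '[[-0.15,-0.035,0.2,0],[-0.15,-0.035,0.2,0],[-0.3,-0.07,0.39,0],[-0.3,-0.07,0.39,0],[-0.3,-0.07,0.39,0],[-0.3,-0.07,0.39,0],[-0.3,-0.07,0.39,0],[-0.5,-0.12,0.3,0],[-0.5,-0.12,0.3,0],[0,0,0,0]]'; python3 - <<'E'
from look import *
from numpy import *
s=robot.read_state(); c=cap('wrist'); K=c['intrinsics']; T=array(c['tool_from_camera']); R=M(s['tcp_rot'])
v,u=mgrid[:480,:640]; d=c['range_z']; P=(stack([(u+.5-K[0,2])/K[0,0]*d,(v+.5-K[1,2])/K[1,1]*d,d],-1))@T[:3,:3].T+T[:3,3]; P=P@R.T+s['eef_pos']; P=P[d>0]
import ax; ex=array([cos(.242),sin(.242),0]); ey=array([-ex[1],ex[0],0]); S=array([.615,.165,.114])
X,Z=ax.fit(P,S+ex*.0018+array([0,0,-.0015]))
Q=(P-S)*1e3;b=Q@ey;a=Q@ex-X;z=Q[:,2]-Z;r=hypot(a,z);m=(r>31)&(r<36.5)&(abs(b)<26);h,e=histogram(b[m],arange(-26,26,.5));k=nonzero(h>h.max()/2)[0];print('tyre',e[k[0]],e[k[-1]+1])
sc=cap('scene')['frame'][150:310,300:480]
cv2.imwrite('pics/fin.png',hstack([cv2.resize(c['frame'],(400,300)),cv2.resize(sc,(338,300))])[:,:,::-1])
E
```

```text
time_s: 22.53
eef_pos: [0.4851, 0.1357, 0.2692]
tcp_rot: [0.333, -0.102, 0.937, 0.041]
force: [-1.1, 0.9, 0.7]
gripper_width: 0.0599
finger_force: 0.0
end 699 p 0.29 t -2.2 x 1.76 z -1.34
end 714 p 0.22 t -2.18 x 1.7 z -1.38
y mid 1.6457722031447233
p 0.2595935756206758 t -2.1891645700133364
tyre -15.0 18.5
```

View pics/fin.png

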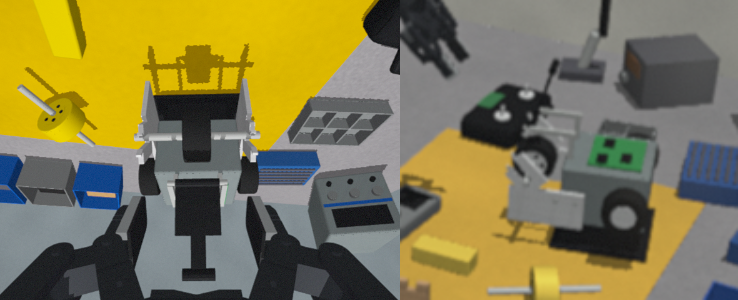

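The final view shows the wheel in the slots between the plates, with axle ends even to 0.1 mm and the tyre centred within 0.1 mm. The guard stands open and the gripper is clear.

```bash
python3 -c "
from cell import robot
print(robot.job_done())"
```

```text
the job is handed in; nothing more can be done
None
```

The front wheel is fitted: both axle ends sit home and even in the slots, the wheel is midway between the side plates, the guard stands open by itself, nothing else on the bench was moved as far as the final pictures show, and I handed the job in at about 22.6 s.

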